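Lock out the griddle and wedge its plate off the levelling studs

TASK

The griddle's plate needs levelling, so first make it safe: turn its control knob to the off mark and then slide the lock hood all the way over the knob. Next push the wooden wedge, lying flat on the griddle's front ledge, thin end first under the plate's front edge between the two studs until the plate just lifts off them by a few millimetres, lifting it with the wedge only and not with the gripper. Finish still gripping the wedge there, with the plate resting on it, so that I can adjust the studs; leave the other things where they stand.

Things in the scene. Friction and masses are not known exactly. Their poses are not given: they have to be found in the camera images.
- griddle: Steel bench griddle, fixed, placed and turned differently each time. Origin on the worktop under the middle of the plate's front edge; x to the back, y to its left. Footprint x -100..200, y -120..215 mm. Bare front ledge 45 mm high at x -100..0, going on under the plate. Control deck with knob and lock on its left, y 115..215, 70 mm high like the plate's top. Guard 100 mm high at the back.
- hotplate: Dark griddle plate 180 x 220 x 15 mm, about 1.4 kg, hinged along its back edge so that the front can rise; the front rests by its weight (about 7 N) on two studs, 10 mm above the ledge, 16 mm behind the front edge, 88 mm left and right of the middle. Origin: middle of the hinge line, at the underside; x to the back. A small round bubble level is fixed on top.
- plate_lip (a point): Middle of the plate's front edge, at its underside: 55 mm above the worktop while the plate lies on its studs; what it rises is the lift.
- knob (a joint): Control knob's angle in rad: 0 = off (bar along the griddle's x, its white line pointing to the back at the long mark on the deck, towards the lock); positive = anticlockwise from above. Turns -0.7 to 1.35, so it can pass off; stiff (0.06 N m), stays where left. Starts at 0.45 to 1.2.
- knob_grip (a point): Centre of the knob's bar grip, on the knob's upright axis, 16 mm above the deck, at x -70, y 165 mm of the griddle; its x axis lies along the bar and turns with it. Black bar 46 long, 12 wide, 20 mm high (6 to 26 mm above the deck) on a round skirt 48 mm wide, 6 mm thick.
- lock (a joint): Travel of the lock hood in m: 0 = parked behind the knob, 0.060 = home over the knob, at its stop; starts at 0 to 0.004. It slides towards the griddle's front (its -x) with about 2 N of friction and stays where left. Its channel (18 mm inside) passes over the knob's bar only with the knob at off, else it runs against the bar.
- lock_tab (a point): Centre of the black upright tab on the lock hood: 26 mm along x, 10 mm thick along y, 24 mm high (31 to 55 mm above the deck); axes as the griddle's. Grip it across its thickness from above. The hood, a steel channel 24 mm wide (mouth 34), 32 mm high, reaches from 13 mm behind the tab's centre to 58 mm in front. The tab is 100 mm behind the knob's axis when parked, 40 mm when home.
- wedge_center (a point): Centre of the loose plain beech wedge, 7.5 mm above its flat underside. 130 long, 34 wide, about 60 g; x points to the thin end, 65 mm ahead, 3 mm thick; thick end 65 mm behind, 28 mm high; even slope, so 5.2 mm of push lift the plate 1 mm. It first bears when the thin end is about 36 mm behind the plate's edge. Grip it across its width near the thick end, about 43 mm behind the centre.
- wedge: The same wedge; origin at the centre of its underside.
- cutter_0: Bystander: plain metal ring cutter, 67 mm wide, 38 mm high; origin at its underside.
- cutter_1: Bystander: plain metal ring cutter, 55 mm wide, 38 mm high.
- cutter_2: Bystander: plain metal ring cutter, 43 mm wide, 38 mm high.
- gel_1: Bystander: small plastic colour bottle with a pointed cap, 29 mm wide, 83 mm high.
- vanilla: Bystander: small brown dropper bottle, 33 mm wide, 102 mm high.
Mind the look-alikes: they are no part of the job. There is more than one size of the wedge; the job needs the larger.

How it is judged (in metres and radians):
On the way, in this order (a step that is already met when the one before it is completed fails the run):
1. the knob is turned to off while the lock hood is still back (value of joint knob between -0.15 and 0.15 rad and value of joint lock below 0.02 m), for 0.2 s.
2. the lock hood is slid home over the knob (value of joint knob between -0.17 and 0.17 rad and value of joint lock above 0.054 m), for 0.2 s.
3. the gripped wedge, flat on the ledge, has just lifted the plate off its studs (height (world z) of plate_lip between 0.0565 and 0.063 m and contact force between wedge and hotplate above 1.5 N and contact force between the fingers and wedge above 2 N and z of wedge_center in the frame of griddle below 0.0575 m and angle between wedge_center's own z axis and vertical below 0.09 rad and x of wedge_center in the frame of griddle below 0.03 m and y of wedge_center in the frame of griddle between -0.09 and 0.09 m), for 0.3 s.
At the end, for the whole second after the job is handed in: Knob at off (within 0.17 rad), lock hood home over it (over 54 of 60 mm); plate edge 1.5 to 8 mm above its resting height, bearing on the wedge (over 1.5 N); wedge in from the front between the studs, flat on the ledge (within 5 mm and 0.09 rad), at rest and still gripped (over 2 N) (all of step 2 and all of step 3 and linear speed of wedge below 0.02 m/s); the arm keeps its last pose, push and grip.
It fails at once if the plate is raised before the lock is home (height (world z) of plate_lip above 0.0575 m and value of joint lock below 0.05 m).
It fails at once if the gripper itself presses on or lifts the plate (more than 3 N) (contact force between any of the fingers, the arm and hotplate above 3 N).
It fails at once if a bystander is moved by more than 40 mm (distance of any of cutter_0, cutter_1, cutter_2, gel_1, vanilla from where it was at the start of the episode above 0.04 m).
It also fails if it takes over 67 s, if anything falls off the work surface, if the arm or the gripper's body presses on something with over 40 N, if the wrist force passes 120 N, or if a joint passes its speed limit or range.

ROBOT

A 6-joint arm with a two-finger parallel gripper is mounted at the origin on a cart in front of the work surface, level with it; the furniture and walls round the work are solid. World frame = base frame: x ahead of the robot, y to its left, z up, the work surface at z = 0. Lengths are in mm, angles in rad, forces in N, time in s.
With the tool pointing down it reaches from about 375 to 900 mm from the base axis. Payload 3.1 kg.
Tool frame: the origin (TCP) lies at the very end of the fingers, on their centre line; the grasp point (between the pads) lies 19 mm behind it; z points along the fingers, y is the line along which they close (so a half turn about z gives the same grasp; the last joint's range is limited). The gripper opens to 87 mm and grips with 3 to 60 N. Pads are 19 mm wide; open, the fingers measure 117 mm over their backs; the gripper's body (75 mm by 190 mm) begins 51 mm behind the grasp point.
Start: joints at [-1.369, 0.527, 1.433, -0, 1.181, -0.178], TCP at [232.31, -580.197, 222.548] pointing down, gripper open.
Joint ranges: [-3.08, 3.08], [-0.75, 2.2], [0.22, 2.44], [-1.43, 4.57], [0, 2.65], [-2.85, 2.85]. Speed limits (rad/s): [2.79, 2.79, 3.14, 3.14, 3.14, 3.14].

INTERFACE

Orientations are given as a 3x3 rotation matrix whose columns are the frame's x, y, z axes.
In Python, from cell import bot gives the robot as it stands.
- The arm moves only by the tool servo_tool, never from a script. Its argument "increments" is a list of rows, each a list of 3 entries, a list of its own where there are three numbers: the shift along the tool's x, y, z in mm, then the turn, a rotation vector about the tool's x, y, z in degrees, then the opening, from -1 (shut) to 1 (fully open). In form: [[[x, y, z], [wx, wy, wz], claw], ...]. A call has 1 to 20 rows; each row is the pose to reach, as a shift and turn from the pose commanded when the call began, along the tool's axes at that moment; what a row does not reach only later rows make up. A row lasts 1/12 s, in which the tool goes at most 41.7 mm and 7.16 degrees, less where a joint would pass 70% of its speed; a pose out of reach is approached as far as the arm can. A call with a gripper value outside its range is refused whole. The fingers move at their own pace and stop on an object; "grip_force" is the grip in N (left out, the last holds). Time passes only in rows, so rows that repeat a pose let the fingers close. It gives the time, the measured TCP pose, the force, the opening and the grip force at its end, in the units of the state.
- bot.sense(): the state, without advancing time (a new reading comes with each control period).
- bot.grab_frame(name): name is "side" or "top" or "wrist"; returns a dict with "frame" (384x512x3 uint8, blue, green, red), "camera_matrix" (3x3 intrinsics, pixels), "rvec" (rotation vector, rad) and "tvec" (3), from world to camera coordinates, as OpenCV has them; the wrist camera has in their place "tool_from_camera" (4x4, takes a point from camera to tool coordinates, whose origin is the TCP and whose axes are the flange's). Camera axes: x right, y down, z forward; pixel columns grow to the right and rows downward; lengths in mm; the calibration is good to about 2 mm. A picture is of the moment at which its call begins: read the wrist's pose just before it. There is no depth.
- bot.hand_in(): hands the job in; it is judged then, once.
The state is a dict: "time": time; "qpos": joint angles; "joint_velocities": joint speeds; "joint_efforts": joint torques, N m; "ee_pos": TCP position; "ee_rot": TCP orientation; "wrist_force": force on the tool from outside, world axes, zero at the start; "ft_torque": the same for the moment, N m; "opening": finger opening in mm; "gripper_force": force on a finger pad.
Only numpy, scipy, OpenCV 4.12 (cv2) and the standard library are available. Lean on these libraries where they do the work, as an engineer would, in place of code of your own. Each camera call takes 0.05 s, during which the arm holds its last target. There are 200 camera calls.

## Working session

There is one attempt and no reset: what is moved stays moved. The work goes in short steps, Python scripts to look and compute and a tool call to move; the robot and the scene stay as the last step left them, time stands still between calls to the robot, and variables do not carry over. Pictures are saved under pics/ and viewed, at most 10 in all, crops included, and the job is handed in when it is done.

Besides the shell and the picture viewer there is one more tool, called after ">>>" in YAML: its name, and indented under it one key for each argument. servo_tool: Moves the arm, as the interface text tells. Its arguments: {"type":"object","properties":{"increments":{"type":"array"},"grip_force":{"type":"number"}},"required":["increments"]}

```bash
mkdir -p pics; ls; python3 - <<'E'
from cell import bot
import cv2,numpy as np,pickle
s=bot.sense();print(s['time'],s['ee_pos'],np.round(s['ee_rot'],3),s['opening'])
d={}
for n in('side','top'):
    f=bot.grab_frame(n);d[n]=f;cv2.imwrite(f'pics/{n}0.png',f['frame'])
pickle.dump(d,open('f0.pkl','wb'))
cv2.imwrite('pics/a0.png',cv2.resize(d['top']['frame'],(800,600)))
cv2.imwrite('pics/b0.png',cv2.resize(d['side']['frame'],(800,600)))
E
```

```text
pics
0.0 [ 232.1617376  -579.48789714  221.58374152] [[ 0.928  0.372 -0.   ]
 [ 0.372 -0.928  0.002]
 [ 0.    -0.002 -1.   ]] 86.9897709079065
```

View pics/a0.png

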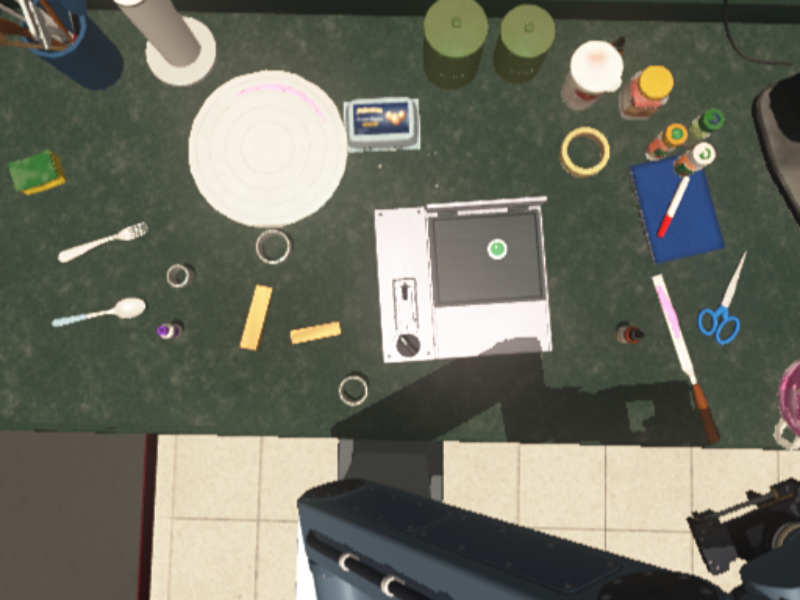

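View pics/b0.png

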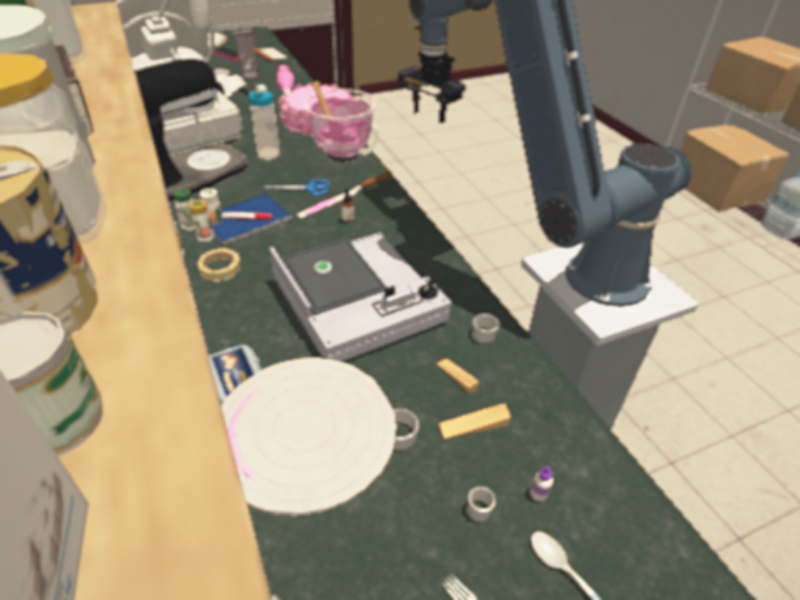

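The top view (800x600 scale) shows the griddle around (465,280), with the knob at (408,345) and the lock tab at (405,290). The large wedge lies on the worktop at (256,317) and the small one at (315,332). The cutters are at (273,247), (179,275) and (353,390), the gel bottle at (168,331) and the vanilla at (628,333).

```bash
cat > h.py <<'E'
import cv2,numpy as np,pickle
def cam(f,pose=None):
    """returns K,R,C: world ray dir = R @ K^-1 p, centre C"""
    K=np.array(f['camera_matrix'],float)
    if 'rvec' in f:
        R=cv2.Rodrigues(np.array(f['rvec'],float))[0];t=np.array(f['tvec'],float).ravel()
        return K,R.T,-R.T@t
    T=np.array(f['tool_from_camera']);p,Rt=pose
    return K,Rt@T[:3,:3],Rt@T[:3,3]+p
def ray(c,uv,z):
    K,R,C=c;d=R@np.linalg.solve(K,[uv[0],uv[1],1.])
    return C+d*(z-C[2])/d[2]
def proj(c,P):
    K,R,C=c;q=K@(R.T@(np.asarray(P,float)-C));return q[:2]/q[2]
E
python3 - <<'E'
from h import *
d=pickle.load(open('f0.pkl','rb'));f=d['top'];c=cam(f);im=f['frame']
print('C',c[2])
hsv=cv2.cvtColor(im,cv2.COLOR_BGR2HSV)
m=cv2.inRange(hsv,(10,70,120),(30,255,255))
for k in cv2.findContours(m,0,2)[0]:
    a=cv2.contourArea(k)
    if a>60:
        r=cv2.minAreaRect(k);b=cv2.boxPoints(r);print('yel',a,np.round(r[0]),[np.round(ray(c,p,10)[:2]) .tolist() for p in b])
s=512/800
for n,p,z in [('knob',(408,345),86),('FLdeck',(385,361),70),('BLdeck',(376,210),70),('FRledge',(551,350),45),('plFL',(434,305),70),('plFR',(544,300),70),('plBL',(432,212),70),('plBR',(541,206),70),('tab',(405,290),120),
 ('c0',(273,247),38),('c2',(179,275),38),('c1',(353,390),38),('gel',(168,331),40),('van',(628,333),60)]:
    print(n,np.round(ray(c,np.array(p)*s,z)))
E
```

```text
C [ 496.00241243  -61.41563362 1208.4306989 ]
yel 60.5 [448. 253.] [[415.0, -630.0], [421.0, -646.0], [371.0, -662.0], [365.0, -646.0]]
yel 255.0 [201. 212.] [[505.0, 191.0], [529.0, 89.0], [501.0, 82.0], [477.0, 184.0]]
yel 439.0 [164. 203.] [[470.0, 293.0], [601.0, 262.0], [592.0, 226.0], [461.0, 256.0]]
yel 89.0 [ 28. 119.] [[782.0, 756.0], [821.0, 678.0], [803.0, 669.0], [765.0, 747.0]]
yel 758.5 [374.  96.] [[942.0, -360.0], [945.0, -461.0], [842.0, -461.0], [840.0, -361.0]]
yel 170.5 [431.  88.] [[954.0, -571.0], [955.0, -623.0], [898.0, -623.0], [897.0, -571.0]]
yel 387.0 [419.  53.] [[1077.0, -523.0], [1078.0, -594.0], [1004.0, -594.0], [1003.0, -522.0]]
knob [482. -55.  86.]
FLdeck [450. -11.  70.]
BLdeck [745.  14.  70.]
FRledge [ 478. -338.   45.]
plFL [ 560. -104.   70.]
plFR [ 575. -318.   70.]
plBL [743. -96.  70.]
plBR [ 760. -310.   70.]
tab [584. -47. 120.]
c0 [672. 222.  38.]
c2 [611. 409.  38.]
c1 [390.  52.  38.]
gel [498. 425.  40.]
van [ 515. -484.   60.]
```

>>> servo_tool:
  increments:
    - [[435,-364,-110],[0,0,18],1]
    - [[435,-364,-110],[0,0,18],1]
    - [[435,-364,-110],[0,0,18],1]
    - [[435,-364,-110],[0,0,18],1]
    - [[435,-364,-110],[0,0,18],1]
    - [[435,-364,-110],[0,0,18],1]
    - [[435,-364,-110],[0,0,18],1]
    - [[435,-364,-110],[0,0,18],1]
    - [[435,-364,-110],[0,0,18],1]
    - [[435,-364,-110],[0,0,18],1]
    - [[435,-364,-110],[0,0,18],1]
    - [[435,-364,-110],[0,0,18],1]
    - [[435,-364,-110],[0,0,18],1]
    - [[435,-364,-110],[0,0,18],1]
    - [[435,-364,-110],[0,0,18],1]
    - [[435,-364,-110],[0,0,18],1]
    - [[435,-364,-110],[0,0,18],1]
    - [[435,-364,-110],[0,0,18],1]
    - [[435,-364,-110],[0,0,18],1]
    - [[435,-364,-110],[0,0,18],1]

```text
time: 1.77
ee_pos: [500.3, -81.8, 332.2]
ee_rot: [[0.998, 0.064, -0.001], [0.064, -0.998, 0.0], [-0.001, -0.0, -1.0]]
wrist_force: [-0.0, -0.6, -0.5]
opening: 87.0
gripper_force: 0.0
```

```bash
cat >> h.py <<'E'
def wrist(tag):
    from cell import bot
    s=bot.sense();f=bot.grab_frame('wrist')
    pose=(np.array(s['ee_pos']),np.array(s['ee_rot']))
    pickle.dump((f,pose),open(f'{tag}.pkl','wb'))
    cv2.imwrite(f'pics/{tag}.png',cv2.resize(f['frame'],(800,600)))
    print(s['time'],np.round(pose[0],1),'yaw',np.round(np.arctan2(pose[1][1,0],pose[1][0,0]),4),np.round(pose[1][:,2],3))
    return f['frame'],cam(f,pose)
E
python3 -c "
from h import *
im,c=wrist('w1');print(c[2],c[1])"
```

```text
1.7667 [500.3 -81.8 332.2] yaw 0.0642 [-0.001  0.    -1.   ]
[574.51705679 -76.70172234 494.63110936] [[ 6.16497338e-02 -9.60276133e-01 -2.72156314e-01]
 [-9.98097817e-01 -5.92477983e-02 -1.70424784e-02]
 [ 2.40822795e-04  2.72689287e-01 -9.62102123e-01]]
```

View pics/w1.png

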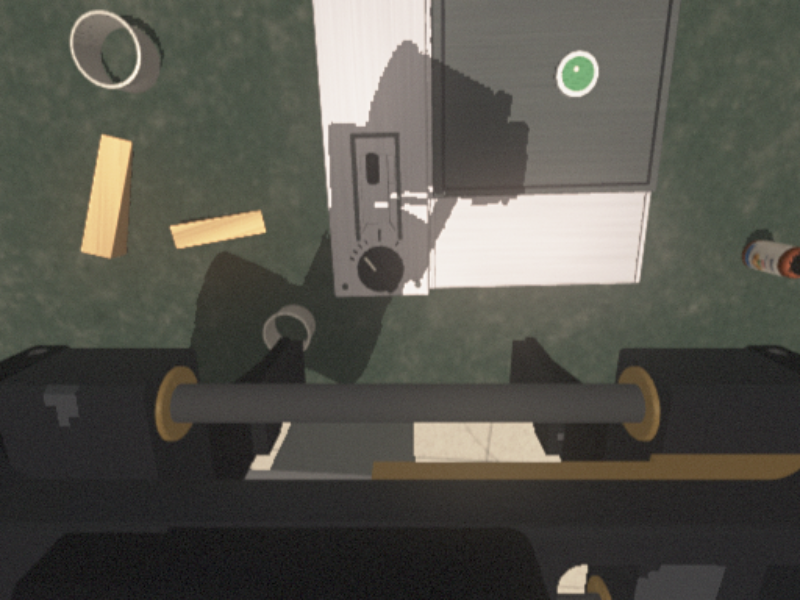

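The wrist view shows the knob at (380,268) with its white line pointing up-left, the lock tab at (372,168), the plate's front edge from (436,194) to (655,190), and the large wedge at (107,195) with its thick end towards the robot.

```bash
python3 -c "
from h import *
f,p=pickle.load(open('w1.pkl','rb'));im=f['frame'][75:195,200:425]
im=cv2.resize(im,None,fx=3.5,fy=3.5,interpolation=cv2.INTER_CUBIC)
im=(255*(im/255.)**.6).astype(np.uint8);cv2.imwrite('pics/w1c.png',im)"
```

```text
(no output)
```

View pics/w1c.png

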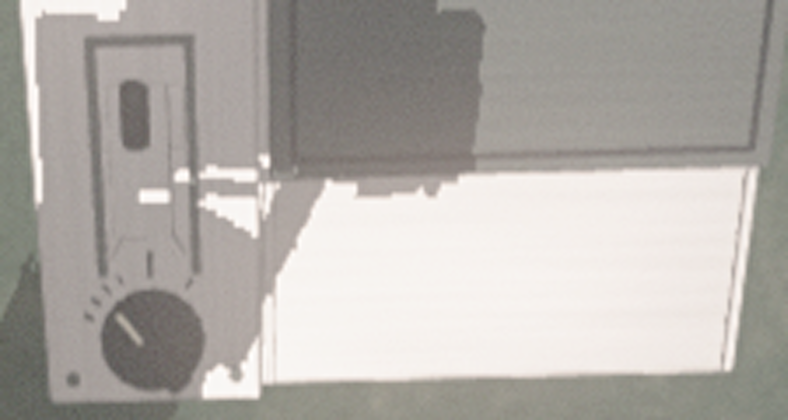

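In the crop, the white line runs from (140,345) to its tip at (118,315), the knob centre is at (153,338), the long mark at (150,265), the tab top at (134,115), and the deck's front corners at (50,402) and (260,400).

```bash
python3 - <<'E'
from h import *
f,p=pickle.load(open('w1.pkl','rb'));c=cam(f,p);im=f['frame']
P={}
for n,q,z in [('dFL',(50,402),70),('dFR',(260,400),70),('lFR',(735,370),45),('dBLside',(21,10),70),('knobskirt',(153,338),76),('markN',(150,278),70),('markF',(150,252),70),('tip',(118,315),96),('tail',(140,345),96),('tab',(134,115),125),('pFL',(268,180),70),('pFR',(768,163),70)]:
    P[n]=ray(c,(np.array(q)+.5)/3.5+[199.5,74.5],z);print(n,np.round(P[n],1))
G={'dFL':(-100,215),'dFR':(-100,115),'lFR':(-100,-120),'pFL':(0,110),'pFR':(0,-110),'knobskirt':(-70,165)}
A=np.array([P[k][:2] for k in G]);B=np.array(list(G.values()),float)
a,b=A-A.mean(0),B-B.mean(0)
th=np.arctan2((b[:,0]*a[:,1]-b[:,1]*a[:,0]).sum(),(a*b).sum());R=np.array([[np.cos(th),-np.sin(th)],[np.sin(th),np.cos(th)]])
o=A.mean(0)-R@B.mean(0);print('yaw',th,'o',o);print(np.round((A-o)@R-B,1))
print('in griddle',{k:np.round((P[k][:2]-o)@R,1) for k in P})
print('knob w',o+R@[-70,165]);d=(P['tip']-P['tail'])[:2];print('line ang',np.arctan2(d[1],d[0])-th)
# wedge: mask
m=cv2.inRange(cv2.cvtColor(im,cv2.COLOR_BGR2HSV),(8,60,100),(35,255,255));m[215:]=0
for k in cv2.findContours(m,0,2)[0]:
    if cv2.contourArea(k)>300:
        e=cv2.approxPolyDP(k,2.5,True)[:,0];print(cv2.contourArea(k),[(v.tolist(),np.round(ray(c,v,0)[:2]).tolist(),np.round(ray(c,v,28)[:2]).tolist()) for v in e])
np.save('g.npy',[th,*o])
cv2.imwrite('pics/wd.png',cv2.resize(im[75:180,40:180],None,fx=5,fy=5,interpolation=cv2.INTER_CUBIC))
E
```

```text
dFL [449.   -7.9  70. ]
dFR [ 456.1 -106.4   70. ]
lFR [ 478.9 -340.9   45. ]
dBLside [619.9   6.8  70. ]
knobskirt [484.  -55.2  76. ]
markN [510.3 -52.3  70. ]
markF [522.1 -51.8  70. ]
tip [497.5 -40.7  96. ]
tail [484.9 -50.7  96. ]
tab [579.8 -46.7 125. ]
pFL [ 556.8 -102.3   70. ]
pFR [ 577.6 -320.8   70. ]
yaw 0.09143409444324915 o [ 567.52170516 -212.18300856]
[[ 0.7 -0.7]
 [-1.3  0.5]
 [-0.  -0.1]
 [-0.6  0.4]
 [ 0.1  0.9]
 [ 1.2 -1. ]]
in griddle {'dFL': array([-99.3, 214.3]), 'dFR': array([-101.3,  115.5]), 'lFR': array([-100. , -120.1]), 'dBLside': array([ 72.2, 213.3]), 'knobskirt': array([-68.8, 164. ]), 'markN': array([-42.3, 164.5]), 'markF': array([-30.6, 163.9]), 'tip': array([-54.1, 177.1]), 'tail': array([-67.6, 168.4]), 'tab': array([ 27.3, 163.6]), 'pFL': array([ -0.6, 110.4]), 'pFR': array([ 1.000e-01, -1.091e+02])}
knob w [482.74849495 -54.26371641]
line ang 0.5784464880008499
914.0 [([170, 146], [506.0, 85.0], [510.0, 76.0]), ([166, 134], [528.0, 92.0], [530.0, 82.0]), ([108, 144], [503.0, 198.0], [507.0, 183.0]), ([113, 159], [476.0, 192.0], [481.0, 176.0]), ([165, 150], [498.0, 94.0], [503.0, 85.0])]
1873.5 [([65, 85], [600.0, 263.0], [599.0, 244.0]), ([51, 160], [467.0, 307.0], [473.0, 285.0]), ([70, 165], [459.0, 273.0], [466.0, 253.0]), ([80, 161], [468.0, 253.0], [474.0, 234.0]), ([84, 90], [594.0, 231.0], [593.0, 214.0])]
```

View pics/wd.png

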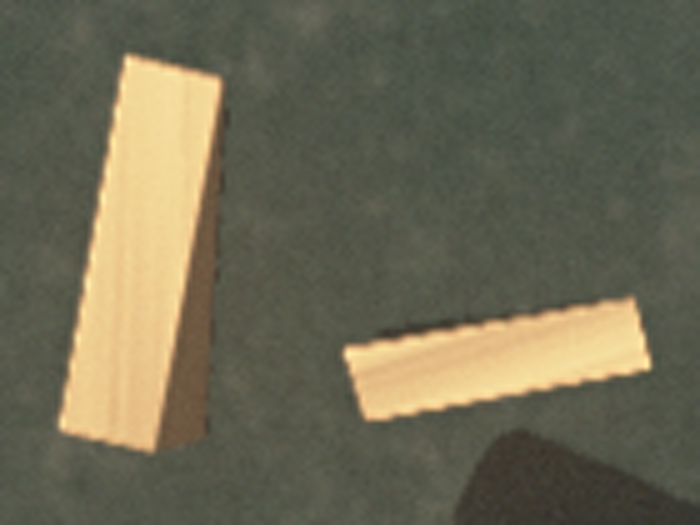

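>>> servo_tool:
  increments:
    - [[-16,-28.5,190],[0,0,-38],0.15]
    - [[-16,-28.5,190],[0,0,-38],0.15]
    - [[-16,-28.5,190],[0,0,-38],0.15]
    - [[-16,-28.5,190],[0,0,-38],0.15]
    - [[-16,-28.5,190],[0,0,-38],0.15]
    - [[-16,-28.5,190],[0,0,-38],0.15]
    - [[-16,-28.5,190],[0,0,-38],0.15]
    - [[-16,-28.5,190],[0,0,-38],0.15]
    - [[-16,-28.5,190],[0,0,-38],0.15]
    - [[-16,-28.5,210],[0,0,-38],0.15]
    - [[-16,-28.5,225],[0,0,-38],0.15]
    - [[-16,-28.5,240],[0,0,-38],0.15]
    - [[-16,-28.5,252],[0,0,-38],0.15]
    - [[-16,-28.5,252],[0,0,-38],0.15]
    - [[-16,-28.5,252],[0,0,-38],0.15]

```text
time: 3.07
ee_pos: [483.6, -53.7, 81.1]
ee_rot: [[0.746, 0.666, 0.001], [0.666, -0.746, -0.0], [0.001, 0.001, -1.0]]
wrist_force: [-0.8, 0.4, 0.7]
opening: 49.8
gripper_force: 0.0
```

```bash
python3 -c "
from h import *
im,c=wrist('w2')
cv2.imwrite('pics/w2.png',cv2.resize((255*(im/255.)**.6).astype(np.uint8),(800,600)))
from cell import bot;print(bot.sense()['qpos'])"
```

```text
3.0667 [483.6 -53.7  81.1] yaw 0.729 [ 0.001 -0.    -1.   ]
[-3.40515573e-01  5.80182067e-01  1.89860634e+00  4.55481682e-05
  6.60528572e-01  5.01047231e-01]
```

View pics/w2.png

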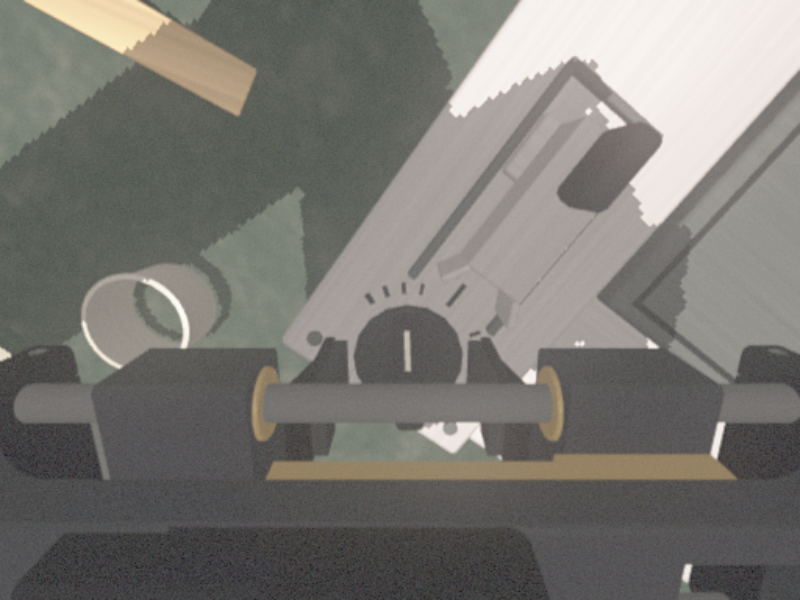

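The view is aligned: the knob's white line at (407,350) is parallel to the tool axis and midway between the fingers. Next I grip and turn.

>>> servo_tool:
  grip_force: 25
  increments:
    - [[0,0,2],[0,0,0],-1]
    - [[0,0,2],[0,0,0],-1]
    - [[0,0,2],[0,0,0],-1]
    - [[0,0,2],[0,0,0],-1]
    - [[0,0,2],[0,0,0],-1]
    - [[0,0,2],[0,0,0],-1]
    - [[0,0,2],[0,0,6],-1]
    - [[0,0,2],[0,0,12],-1]
    - [[0,0,2],[0,0,18],-1]
    - [[0,0,2],[0,0,24],-1]
    - [[0,0,2],[0,0,30],-1]
    - [[0,0,2],[0,0,36.7],-1]
    - [[0,0,2],[0,0,36.7],-1]
    - [[0,0,2],[0,0,36.7],-1]
    - [[0,0,2],[0,0,36.7],-1]

```text
time: 4.37
ee_pos: [484.2, -54.8, 78.7]
ee_rot: [[0.996, 0.09, 0.002], [0.09, -0.996, -0.003], [0.002, 0.003, -1.0]]
wrist_force: [0.6, -5.4, -1.1]
opening: 12.0
gripper_force: 24.9
```

>>> servo_tool:
  increments:
    - [[0,0,0],[0,0,0],-0.2]
    - [[0,0,0],[0,0,0],-0.2]
    - [[0,0,0],[0,0,0],-0.2]
    - [[0,0,-35],[0,0,0],-0.2]
    - [[0,0,-71],[0,0,0],-0.2]
    - [[30,0,-71],[0,0,0],-0.2]
    - [[65,0,-71],[0,0,0],-0.2]
    - [[97,0,-71],[0,0,0],-0.2]
    - [[97,0,-71],[0,0,0],-0.2]
    - [[97,0,-50],[0,0,0],-0.2]
    - [[97,0,-26],[0,0,0],-0.2]
    - [[97,0,-26],[0,0,0],-0.2]
    - [[97,0,-26],[0,0,0],-0.2]

```text
time: 5.45
ee_pos: [577.8, -43.9, 103.3]
ee_rot: [[0.996, 0.089, -0.005], [0.089, -0.996, 0.001], [-0.004, -0.002, -1.0]]
wrist_force: [-0.3, -0.4, -0.4]
opening: 34.7
gripper_force: 0.0
```

>>> servo_tool:
  grip_force: 25
  increments:
    - [[0,0,0],[0,0,0],-1]
    - [[0,0,0],[0,0,0],-1]
    - [[0,0,0],[0,0,0],-1]
    - [[0,0,0],[0,0,0],-1]
    - [[0,0,0],[0,0,0],-1]

```text
time: 5.87
ee_pos: [580.4, -46.0, 105.6]
ee_rot: [[0.996, 0.091, 0.002], [0.091, -0.996, -0.003], [0.002, 0.003, -1.0]]
wrist_force: [-0.8, -6.3, 1.6]
opening: 9.6
gripper_force: 25.0
```

```bash
python3 -c "
from h import *
im,c=wrist('w3')
cv2.imwrite('pics/w3.png',cv2.resize((255*(im/255.)**.6).astype(np.uint8),(800,600)))"
```

```text
5.8667 [580.4 -46.  105.6] yaw 0.0908 [ 0.002 -0.003 -1.   ]
```

View pics/w3.png

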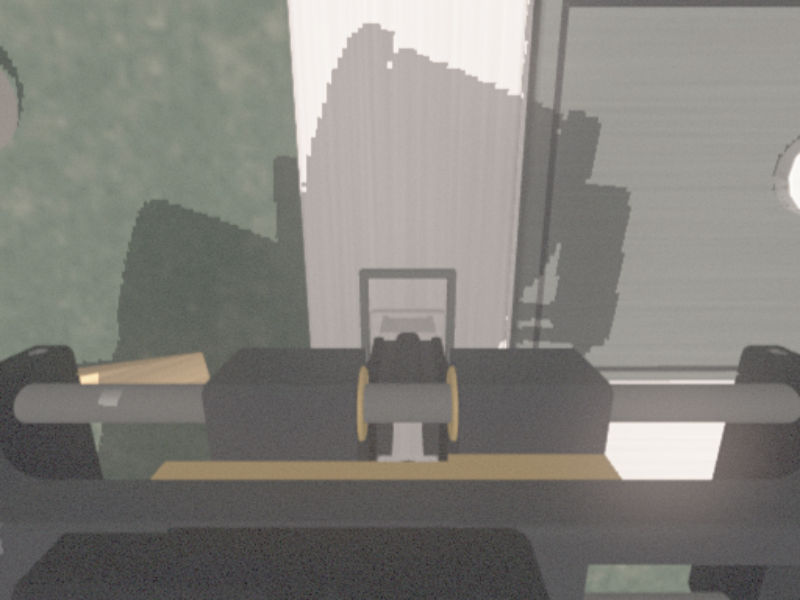

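The tab is gripped between the fingers at (407,400), with an opening of 9.6 mm. Next I slide the hood.

>>> servo_tool:
  increments:
    - [[-6,0,0],[0,0,0],-1]
    - [[-12,0,0],[0,0,0],-1]
    - [[-18,0,0],[0,0,0],-1]
    - [[-24,0,0],[0,0,0],-1]
    - [[-30,0,0],[0,0,0],-1]
    - [[-36,0,0],[0,0,0],-1]
    - [[-42,0,0],[0,0,0],-1]
    - [[-48,0,0],[0,0,0],-1]
    - [[-53,0,0],[0,0,0],-1]
    - [[-57,0,0],[0,0,0],-1]
    - [[-59,0,0],[0,0,0],-1]
    - [[-59,0,0],[0,0,0],-1]

```text
time: 6.92
ee_pos: [522.5, -51.3, 105.5]
ee_rot: [[0.996, 0.089, 0.005], [0.089, -0.996, -0.002], [0.005, 0.003, -1.0]]
wrist_force: [2.7, -4.4, 1.6]
opening: 9.7
gripper_force: 25.0
```

>>> servo_tool:
  increments:
    - [[-2,0,0],[0,0,0],-1]
    - [[-4,0,0],[0,0,0],-1]
    - [[-4,0,0],[0,0,0],-1]
    - [[-4,0,0],[0,0,0],-1]

```text
time: 7.25
ee_pos: [522.2, -51.4, 105.6]
ee_rot: [[0.996, 0.088, 0.013], [0.088, -0.996, -0.002], [0.012, 0.003, -1.0]]
wrist_force: [10.5, -2.2, -4.2]
opening: 9.5
gripper_force: 25.0
```

>>> servo_tool:
  increments:
    - [[4,0,0],[0,0,0],-1]
    - [[4,0,0],[0,0,0],-0.2]
    - [[4,0,0],[0,0,0],-0.2]
    - [[4,0,0],[0,0,0],-0.2]
    - [[4,0,-40],[0,0,0],-0.2]
    - [[4,0,-80],[0,0,0],-0.2]
    - [[2,-40,-110],[0,0,2],0]
    - [[2,-80,-125],[0,0,5],0.4]
    - [[2,-120,-125],[0,0,10],0.4]
    - [[2,-160,-125],[0,0,16],0.4]
    - [[2,-200,-125],[0,0,16],0.4]
    - [[2,-240,-125],[0,0,16],0.4]
    - [[2,-280,-125],[0,0,16],0.4]
    - [[2,-318,-125],[0,0,16],0.4]
    - [[2,-318,-125],[0,0,16],0.4]
    - [[2,-318,-125],[0,0,16],0.4]
    - [[2,-318,-125],[0,0,16],0.4]

```text
time: 8.67
ee_pos: [489.1, 266.5, 228.9]
ee_rot: [[0.982, -0.188, -0.002], [-0.188, -0.982, -0.001], [-0.002, 0.001, -1.0]]
wrist_force: [-0.5, 0.6, -0.4]
opening: 60.9
gripper_force: 0.0
```

```bash
python3 - <<'E'
from h import *
im,c=wrist('w4')
m=cv2.inRange(cv2.cvtColor(im,cv2.COLOR_BGR2HSV),(8,60,60),(35,255,255));m[235:]=0
for k in cv2.findContours(m,0,2)[0]:
    if cv2.contourArea(k)>300:
        e=cv2.approxPolyDP(k,2.5,True)[:,0];print(cv2.contourArea(k),[(v.tolist(),np.round(ray(c,v,0)[:2]).tolist(),np.round(ray(c,v,28)[:2]).tolist()) for v in e])
cv2.imwrite('pics/w4.png',cv2.resize((255*(im/255.)**.6).astype(np.uint8),(800,600)))
E
```

```text
8.6667 [489.1 266.5 228.9] yaw -0.1888 [-0.002 -0.001 -1.   ]
1505.5 [([379, 116], [526.0, 89.0], [529.0, 101.0]), ([341, 132], [514.0, 144.0], [518.0, 152.0]), ([334, 131], [518.0, 154.0], [521.0, 161.0]), ([336, 134], [513.0, 151.0], [516.0, 159.0]), ([312, 145], [504.0, 187.0], [508.0, 192.0]), ([317, 159], [482.0, 183.0], [488.0, 188.0]), ([323, 163], [475.0, 175.0], [481.0, 181.0]), ([348, 151], [485.0, 137.0], [491.0, 145.0]), ([351, 154], [480.0, 133.0], [486.0, 142.0]), ([342, 158], [477.0, 147.0], [483.0, 154.0]), ([347, 158], [475.0, 140.0], [482.0, 148.0]), ([347, 163], [468.0, 140.0], [475.0, 148.0]), ([355, 167], [460.0, 129.0], [467.0, 138.0]), ([357, 164], [464.0, 126.0], [471.0, 135.0]), ([353, 166], [462.0, 132.0], [469.0, 141.0]), ([350, 163], [467.0, 136.0], [474.0, 144.0]), ([356, 160], [470.0, 127.0], [476.0, 136.0]), ([351, 159], [473.0, 134.0], [479.0, 142.0]), ([349, 151], [485.0, 136.0], [491.0, 144.0]), ([384, 133], [501.0, 84.0], [506.0, 96.0])]
2421.5 [([250, 86], [600.0, 260.0], [597.0, 259.0]), ([249, 182], [467.0, 288.0], [474.0, 286.0]), ([272, 184], [457.0, 255.0], [465.0, 255.0]), ([273, 87], [592.0, 229.0], [590.0, 231.0])]
```

View pics/w4.png

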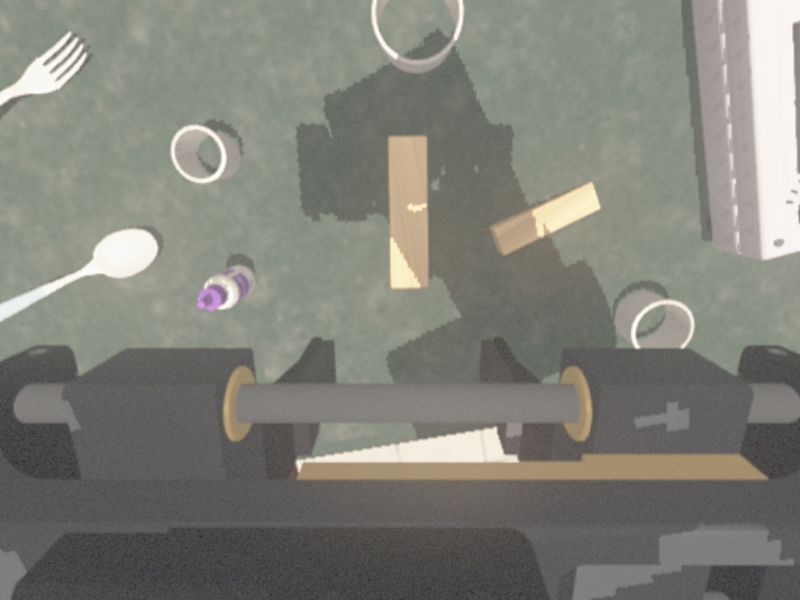

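The wedge is straight ahead at (408,212), centred between the fingers and with its thick end towards the gripper. Both fingers have room to descend.

>>> servo_tool:
  increments:
    - [[1,0.5,35],[0,0,0.8],0.4]
    - [[1,0.5,70],[0,0,0.8],0.4]
    - [[1,0.5,105],[0,0,0.8],0.4]
    - [[1,0.5,140],[0,0,0.8],0.4]
    - [[1,0.5,175],[0,0,0.8],0.4]
    - [[1,0.5,200],[0,0,0.8],0.4]
    - [[1,0.5,215],[0,0,0.8],0.4]
    - [[1,0.5,222],[0,0,0.8],0.4]
    - [[1,0.5,222],[0,0,0.8],0.4]
    - [[1,0.5,222],[0,0,0.8],0.4]
    - [[1,0.5,222],[0,0,0.8],0.4]

```text
time: 9.63
ee_pos: [492.6, 265.8, 8.8]
ee_rot: [[0.979, -0.203, 0.002], [-0.203, -0.979, 0.001], [0.002, -0.001, -1.0]]
wrist_force: [0.3, -0.3, -0.0]
opening: 61.1
gripper_force: 0.0
```

>>> servo_tool:
  grip_force: 35
  increments:
    - [[-2,0,4.5],[0,0,0],0.4]
    - [[-2,0,4.5],[0,0,0],0.4]
    - [[-2,0,4.5],[0,0,0],-0.5]
    - [[-2,0,4.5],[0,0,0],-0.5]
    - [[-2,0,4.5],[0,0,0],-0.5]
    - [[-2,0,4.5],[0,0,0],-0.5]
    - [[-2,0,4.5],[0,0,0],-0.5]
    - [[-2,0,4.5],[0,0,0],-0.5]

```text
time: 10.3
ee_pos: [489.5, 266.5, 3.1]
ee_rot: [[0.979, -0.202, 0.0], [-0.202, -0.979, 0.0], [0.0, -0.0, -1.0]]
wrist_force: [-0.0, -0.7, -0.2]
opening: 33.8
gripper_force: 35.0
```

>>> servo_tool:
  increments:
    - [[0,0,-20],[0,0,0],-0.5]
    - [[0,0,-60],[0,0,0],-0.5]
    - [[0,0,-100],[0,0,0],-0.5]
    - [[0,10,-140],[0,0,0],-0.5]
    - [[5,40,-170],[0,0,0],-0.5]
    - [[10,75,-180],[0,0,-2],-0.5]
    - [[15,110,-180],[0,0,-4],-0.5]
    - [[20,150,-180],[0,0,-6],-0.5]
    - [[25,190,-180],[0,0,-8],-0.5]
    - [[30,230,-180],[0,0,-10],-0.5]
    - [[35,270,-180],[0,0,-12],-0.5]
    - [[40,310,-180],[0,0,-14],-0.5]
    - [[45,350,-180],[0,0,-16],-0.5]
    - [[50,390,-180],[0,0,-16.8],-0.5]
    - [[56,430,-180],[0,0,-16.8],-0.5]
    - [[60,465,-180],[0,0,-16.8],-0.5]
    - [[61,487,-180],[0,0,-16.8],-0.5]
    - [[61,487,-180],[0,0,-16.8],-0.5]
    - [[61,487,-180],[0,0,-16.8],-0.5]
    - [[61,487,-180],[0,0,-16.8],-0.5]

```text
time: 11.97
ee_pos: [449.9, -221.7, 182.7]
ee_rot: [[0.996, 0.089, -0.001], [0.089, -0.996, 0.002], [-0.001, -0.002, -1.0]]
wrist_force: [0.1, 0.2, -0.5]
opening: 34.1
gripper_force: 35.0
```

```bash
python3 - <<'E'
from h import *
im,c=wrist('w5')
cv2.imwrite('pics/w5.png',cv2.resize((255*(im/255.)**.6).astype(np.uint8),(800,600)))
th,ox,oy=np.load('g.npy');f,p=pickle.load(open('w5.pkl','rb'))
R=np.array([[np.cos(th),-np.sin(th)],[np.sin(th),np.cos(th)]]);print('tcp in g',(p[0][:2]-[ox,oy])@R)
E
```

```text
11.9667 [ 449.9 -221.7  182.7] yaw 0.0892 [-0.001  0.002 -1.   ]
tcp in g [-117.97043632    1.22621239]
```

View pics/w5.png

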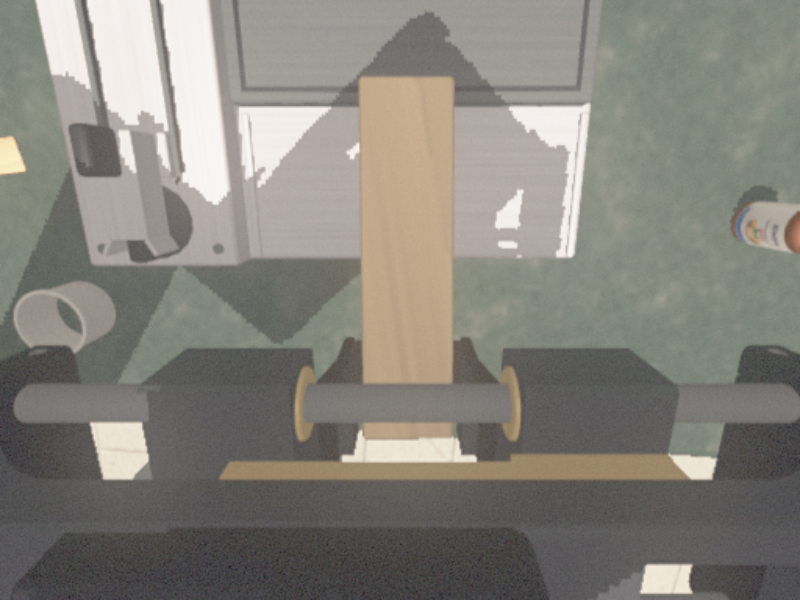

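The view shows the hood over the knob at (150,200), and the wedge gripped straight at (407,250), pointing at the plate's front. Next I lower it onto the ledge.

>>> servo_tool:
  increments:
    - [[-6,0,30],[0,0,0],-0.5]
    - [[-6,0,60],[0,0,0],-0.5]
    - [[-6,0,90],[0,0,0],-0.5]
    - [[-6,0,110],[0,0,0],-0.5]
    - [[-6,0,122],[0,0,0],-0.5]
    - [[-6,0,128],[0,0,0],-0.5]
    - [[-6,0,131],[0,0,0],-0.5]
    - [[-6,0,131],[0,0,0],-0.5]
    - [[-6,0,131],[0,0,0],-0.5]
    - [[-6,0,131],[0,0,0],-0.5]

```text
time: 12.85
ee_pos: [445.3, -223.5, 53.0]
ee_rot: [[0.996, 0.09, 0.002], [0.09, -0.996, -0.001], [0.001, 0.001, -1.0]]
wrist_force: [-0.4, 0.0, 0.5]
opening: 33.8
gripper_force: 35.0
```

>>> servo_tool:
  increments:
    - [[0,0,1],[0,0,0],-0.5]
    - [[0,0,2],[0,0,0],-0.5]
    - [[0,0,3],[0,0,0],-0.5]
    - [[0,0,3],[0,0,0],-0.5]
    - [[0,0,3],[0,0,0],-0.5]

```text
time: 13.27
ee_pos: [444.5, -223.4, 49.1]
ee_rot: [[0.996, 0.089, 0.0], [0.089, -0.996, -0.0], [0.0, 0.0, -1.0]]
wrist_force: [-1.2, -0.1, -0.3]
opening: 33.3
gripper_force: 35.0
```

>>> servo_tool:
  increments:
    - [[0,0,0.5],[0,0,0],-0.5]
    - [[0,0,1],[0,0,0],-0.5]
    - [[0,0,1.5],[0,0,0],-0.5]
    - [[0,0,1.5],[0,0,0],-0.5]
    - [[0,0,1.5],[0,0,0],-0.5]

```text
time: 13.68
ee_pos: [444.6, -223.4, 48.0]
ee_rot: [[0.996, 0.089, 0.0], [0.089, -0.996, -0.0], [0.0, 0.0, -1.0]]
wrist_force: [-1.0, 0.9, 4.7]
opening: 33.5
gripper_force: 35.0
```

>>> servo_tool:
  increments:
    - [[6,0,0],[0,0,0],-0.5]
    - [[12,0,0],[0,0,0],-0.5]
    - [[18,0,0],[0,0,0],-0.5]
    - [[24,0,0],[0,0,0],-0.5]
    - [[30,0,0],[0,0,0],-0.5]
    - [[36,0,0],[0,0,0],-0.5]
    - [[42,0,0],[0,0,0],-0.5]
    - [[45,0,0],[0,0,0],-0.5]
    - [[45,0,0],[0,0,0],-0.5]
    - [[45,0,0],[0,0,0],-0.5]

```text
time: 14.52
ee_pos: [489.7, -219.3, 48.1]
ee_rot: [[0.996, 0.09, 0.0], [0.09, -0.996, -0.0], [0.0, 0.0, -1.0]]
wrist_force: [-0.5, 0.2, 6.1]
opening: 33.8
gripper_force: 35.0
```

>>> servo_tool:
  increments:
    - [[3,0,0],[0,0,0],-0.5]
    - [[6,0,0],[0,0,0],-0.5]
    - [[9,0,0],[0,0,0],-0.5]
    - [[10,0,0],[0,0,0],-0.5]
    - [[10,0,0],[0,0,0],-0.5]

```text
time: 14.93
ee_pos: [496.1, -218.3, 48.1]
ee_rot: [[0.996, 0.091, -0.007], [0.091, -0.996, 0.001], [-0.007, -0.002, -1.0]]
wrist_force: [-10.0, -2.9, 10.8]
opening: 33.9
gripper_force: 35.0
```

>>> servo_tool:
  increments:
    - [[2,0,0],[0,0,0],-0.5]
    - [[4,0,0],[0,0,0],-0.5]
    - [[6,0,0],[0,0,0],-0.5]
    - [[8,0,0],[0,0,0],-0.5]
    - [[8,0,0],[0,0,0],-0.5]
    - [[8,0,0],[0,0,0],-0.5]

```text
time: 15.43
ee_pos: [500.7, -216.4, 47.9]
ee_rot: [[0.996, 0.092, -0.013], [0.092, -0.996, 0.004], [-0.013, -0.005, -1.0]]
wrist_force: [-15.5, -2.4, 13.8]
opening: 33.6
gripper_force: 35.0
```

>>> servo_tool:
  increments:
    - [[0,0,-0.6],[0,0,0],-0.5]
    - [[1,0,-1.2],[0,0,0],-0.5]
    - [[3,0,-1.2],[0,0,0],-0.5]
    - [[5,0,-1.2],[0,0,0],-0.5]
    - [[6,0,-1.2],[0,0,0],-0.5]
    - [[6,0,-1.2],[0,0,0],-0.5]

```text
time: 15.93
ee_pos: [507.1, -215.1, 48.0]
ee_rot: [[0.996, 0.091, -0.013], [0.091, -0.996, 0.005], [-0.013, -0.006, -1.0]]
wrist_force: [-12.2, -1.2, 5.3]
opening: 33.7
gripper_force: 35.0
```

```bash
python3 - <<'E'
from h import *
im,c=wrist('w6')
th,ox,oy=np.load('g.npy');f,p=pickle.load(open('w6.pkl','rb'))
R=np.array([[np.cos(th),-np.sin(th)],[np.sin(th),np.cos(th)]]);print('tcp in g',(p[0][:2]-[ox,oy])@R)
from cell import bot
s=bot.grab_frame('side');pickle.dump(s,open('s6.pkl','wb'));cs=cam(s)
W=lambda x,y,z:[*(R@[x,y]+[ox,oy]),z]
# plate front corners + hinge, expected px at rest vs lifted
d=pickle.load(open('f0.pkl','rb'))['side']['frame']
for y in(110,0,-110): print(y,[np.round(proj(cs,W(0,y,z)),1) for z in(55,70,74)])
a=np.hstack([cv2.resize(i[140:215,165:300],None,fx=2.9,fy=5,interpolation=cv2.INTER_CUBIC) for i in(d,s['frame'])]);cv2.imwrite('pics/cmp.png',a)
E
```

```text
15.9333 [ 507.1 -215.1   48. ] yaw 0.0914 [-0.013  0.005 -1.   ]
tcp in g [-60.44164593   2.60300936]
110 [array([247.8, 186.9]), array([247.9, 183.7]), array([247.9, 182.9])]
0 [array([233.9, 169.8]), array([233.8, 166.7]), array([233.8, 165.8])]
-110 [array([221.3, 154.4]), array([221.2, 151.3]), array([221.1, 150.5])]
```

View pics/w6.png

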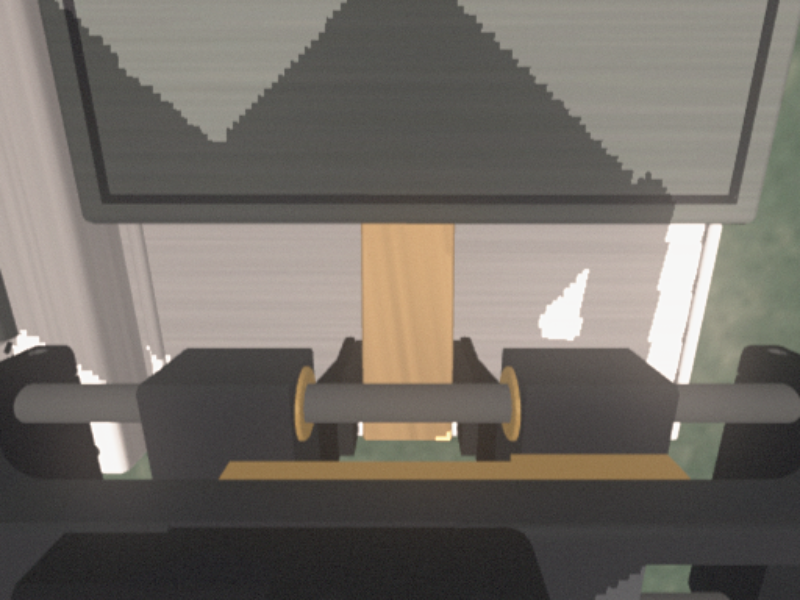

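The wedge is under the plate's edge at (407,222), has not slipped in the grip, and is about 2.4 mm of lift in. I push about 10 mm more.

>>> servo_tool:
  increments:
    - [[3,0,0],[0,0,0],-0.5]
    - [[6,0,0],[0,0,0],-0.5]
    - [[9,0,0],[0,0,0],-0.5]
    - [[10,0,0],[0,0,0],-0.5]
    - [[10,0,0],[0,0,0],-0.5]
    - [[10,0,0],[0,0,0],-0.5]
    - [[10,0,0],[0,0,0],-0.5]

```text
time: 16.62
ee_pos: [517.0, -214.1, 48.0]
ee_rot: [[0.996, 0.091, -0.013], [0.091, -0.996, 0.005], [-0.013, -0.006, -1.0]]
wrist_force: [-12.1, -1.3, 7.1]
opening: 33.8
gripper_force: 35.0
```

```bash
python3 - <<'E'
from h import *
im,c=wrist('w7')
th,ox,oy=np.load('g.npy')
R=np.array([[np.cos(th),-np.sin(th)],[np.sin(th),np.cos(th)]])
f,p=pickle.load(open('w7.pkl','rb'));print('tcp in g',(p[0][:2]-[ox,oy])@R)
# wedge visible column: boundary wood/plate at centre, giving the wedge-plate crossing
for t in('w5','w6','w7'):
    f,p=pickle.load(open(t+'.pkl','rb'));c=cam(f,p);im=f['frame']
    m=cv2.inRange(cv2.cvtColor(im,cv2.COLOR_BGR2HSV),(8,60,60),(35,255,255))[:,255:268].mean(1)>127
    r=np.where(m[:240])[0];print(t,'rows',r.min(),r.max(), 'thick row', np.where(m[:290])[0].max())
# plate front corner apparent width in wrist view -> height: pixels of FL/FR top corners
E
```

```text
16.6167 [ 517.  -214.1   48. ] yaw 0.0913 [-0.013  0.005 -1.   ]
tcp in g [-50.5065146    2.67501652]
w5 rows 48 239 thick row 280
w6 rows 143 239 thick row 281
w7 rows 162 239 thick row 280
```

```bash
python3 - <<'E'
from h import *
th,ox,oy=np.load('g.npy')
R=np.array([[np.cos(th),-np.sin(th)],[np.sin(th),np.cos(th)]])
for t in('w5','w6','w7'):
    f,p=pickle.load(open(t+'.pkl','rb'));c=cam(f,p)
    P=lambda x,y,z:proj(c,[*(R@[x,y]+[ox,oy]),z])
    print(t,[(dz,np.round(P(0,0,70+dz)[1],1),np.round(P(0,110,70+dz)[0]-P(0,-110,70+dz)[0],1)) for dz in(0,3,6)])
    g=cv2.cvtColor(f['frame'],cv2.COLOR_BGR2GRAY).astype(int)
    # plate/ledge edge rows left of the wedge
    for u in (200,310):
        col=g[40:200,u-3:u+4].mean(1);k=np.argmax(np.diff(col));print(u,40+k)
E
```

```text
w5 [(0, np.float64(65.1), np.float64(-233.3)), (3, np.float64(64.5), np.float64(-236.0)), (6, np.float64(63.9), np.float64(-238.8))]
200 67
310 67
w6 [(0, np.float64(141.8), np.float64(-426.7)), (3, np.float64(142.5), np.float64(-435.8)), (6, np.float64(143.2), np.float64(-445.2))]
200 142
310 142
w7 [(0, np.float64(160.8), np.float64(-418.1)), (3, np.float64(161.9), np.float64(-426.8)), (6, np.float64(163.0), np.float64(-435.9))]
200 161
310 161
```

```bash
python3 - <<'E'
from h import *
th,ox,oy=np.load('g.npy')
R=np.array([[np.cos(th),-np.sin(th)],[np.sin(th),np.cos(th)]])
for t,r0 in(('w5',61),('w6',135),('w7',154)):
    f,p=pickle.load(open(t+'.pkl','rb'));c=cam(f,p);im=f['frame'][r0-2:r0+3].astype(float).mean(0)
    ex=[proj(c,[*(R@[4,y]+[ox,oy]),71])[0] for y in(110,-110)]
    gr=np.abs(np.diff(cv2.GaussianBlur(im[None],(3,1),0)[0],axis=0)).sum(1)
    print(t,'pred',np.round(ex,1))
    for e in ex:
        a=max(int(e)-14,0);print('  ',[(a+i,int(gr[a+i])) for i in range(28) if a+i<511 and gr[a+i]>12])
E
```

```text
w5 pred [144.3 379.5]
   [(137, 27), (138, 71), (139, 118), (140, 113), (141, 54), (147, 16)]
   [(377, 18), (378, 21)]
w6 pred [ 50.4 483.7]
   [(42, 14), (43, 19), (44, 19), (45, 16), (46, 13), (50, 24), (51, 47), (52, 37)]
   [(482, 19), (483, 23), (484, 18)]
w7 pred [ 54.9 479.3]
   [(46, 12), (47, 20), (48, 20), (49, 17), (50, 16), (51, 21), (52, 42), (53, 52), (54, 23)]
   [(481, 21), (482, 26), (483, 15)]
```

>>> servo_tool:
  increments:
    - [[3,0,0],[0,0,0],-0.5]
    - [[6,0,0],[0,0,0],-0.5]
    - [[6,0,0],[0,0,0],-0.5]
    - [[6,0,0],[0,0,0],-0.5]
    - [[6,0,0],[0,0,0],-0.5]
    - [[6,0,0],[0,0,0],-0.5]
    - [[6,0,0],[0,0,0],-0.5]
    - [[6,0,0],[0,0,0],-0.5]
    - [[6,0,0],[0,0,0],-0.5]
    - [[6,0,0],[0,0,0],-0.5]

```text
time: 17.5
ee_pos: [523.2, -213.6, 48.0]
ee_rot: [[0.996, 0.091, -0.013], [0.091, -0.996, 0.005], [-0.012, -0.006, -1.0]]
wrist_force: [-11.0, -0.1, 6.1]
opening: 33.1
gripper_force: 35.0
```

```bash
python3 -c "
from cell import bot
print(bot.hand_in())"
```

```text
the job is handed in; nothing more can be done
None
```

I handed the job in at about 17.5 s, with no verdict returned: the knob is turned to off, the hood is against its stop over it, and the wedge, still gripped flat on the ledge, lifts the plate's front edge an estimated 4–5 mm.

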